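# Set the biscuit moulder's die roll to its start mark

## Robot

A 6-joint arm with a two-finger parallel gripper is mounted at the origin on the work surface. World frame = base frame: x ahead of the robot, y to its left, z up, the work surface at z = 0. Lengths are in m, angles in degrees, forces in N, time in s.
With the tool pointing down it reaches from about 0.375 to 0.9 m from the base axis. Payload 3.1 kg.
Tool frame: the origin (TCP) lies midway between the tips of the shut fingers; the grasp point (between the pads) lies 19 mm behind it; z points along the fingers, y is the line along which they close (so a half turn about z gives the same grasp; the last joint's range is limited). The gripper opens to 87 mm and grips with 3 to 60 N. Pads are 19 mm wide; open, the fingers measure 117 mm over their backs; the gripper's body (75 mm by 190 mm) begins 51 mm behind the grasp point.
Start: joints at [62.424, 30.224, 82.088, -0, 67.689, -10.227], TCP at [0.186, 0.597, 0.223] pointing down, gripper open.
Joint ranges: [-176.69, 176.69], [-43.24, 126.21], [12.49, 139.97], [-82, 262], [0, 151.66], [-163.58, 163.58]. Speed limits (degrees/s): [159.86, 159.86, 180, 180, 180, 180].

## Interface

Orientations are given as a 3x3 rotation matrix whose columns are the frame's x, y, z axes.
In Python, from rig import bot gives the robot as it stands.
- The arm moves only by the shell command python3 steer.py, which reads ROWS from standard input. ROWS is a JSON list that holds a single list of rows (three levels of brackets), with 1 to 20 rows, each of 7 numbers: dx, dy, dz in mm, then a rotation vector rx, ry, rz in degrees, then the opening from 0.0 (shut) to 1.0 (fully open); each row is the pose to reach, as a shift and turn from the pose commanded when the command began, along the tool's axes at that moment; what a row does not reach only later rows make up. A row lasts 1/10 s, in which the tool goes at most 0.05 m and 8.59 degrees, less where a joint would pass 70% of its speed; a pose out of reach is approached as far as the arm can. The fingers move at their own pace and stop on an object; the grip force is fixed at half the most. Time passes only in rows, so rows that do not move let the fingers close. It prints the time, the measured TCP pose, the force, the opening and the grip force at its end. Input that does not fit is refused with a message, and nothing moves.
- bot.read_state(): the state, without advancing time (a new reading comes with each control period).
- bot.capture(name): name is "scene" or "top" or "wrist"; returns a dict with "color" (384x512x3 uint8, red, green, blue), "K" (3x3 intrinsics, pixels), "view" (4x4, takes a point from world to camera coordinates); the wrist camera has in their place "mount" (4x4, takes a point from camera to tool coordinates, whose origin is the TCP and whose axes are the flange's). Camera axes: x right, y up, looking along -z (the intrinsics and any distortion apply to the point x, -y, -z); pixel columns grow to the right and rows downward; lengths in m; the calibration is good to about 2 mm. A picture is of the moment at which its call begins: read the wrist's pose just before it. There is no depth.
- bot.hand_in(): hands the job in; it is judged then, once.
The state is a dict: "time_s": time; "joint_positions": joint angles; "qvel": joint speeds; "tau": joint torques, N m; "position": TCP position; "tcp_rot": TCP orientation; "force": force on the tool from outside, world axes, zero at the start; "moment": the same for the moment, N m; "opening": opening from 0.0 (shut) to 1.0 (fully open); "grasp_force": force on a finger pad.
Only numpy, scipy, OpenCV 4.12 (cv2) and the standard library are available. Lean on these libraries where they do the work, as an engineer would, in place of code of your own. Each camera call takes 0.05 s, during which the arm holds its last target. There are 200 camera calls.

## Task

Get the bench biscuit moulder ready for its next run: swing it round on its swivel base (it has an upright black handle) until it clicks home in its index stop. Then turn its white die roll between the centres, under the hopper rails, until the brass start line across its rim faces straight up, and let go of it. Leave everything else on the bench where it is.

Things in the scene. Friction and masses are not known exactly. Their poses are not given: they have to be found in the camera images.
- moulder: Fixed round grey base of the biscuit moulder, 276 mm across, 26 mm high. Origin: centre of its underside, on the vertical swivel axis; z up. Its -x points to where the machine faces when in its index stop: to the robot's left (+y), within 0.4 rad. On its +x side, 155 mm out, is the index pin's housing (44 mm high, knob out to 214 mm).
- swivel (a joint): Angle (rad) of the frame on its base, counter-clockwise from above positive; 0 = in the index stop. Starts at 0.6 to 1.15, range -0.40 to 1.30; about 1 N at the handle, stays where left. A sprung pin snaps into a notch at 0: from 0.15 rad it climbs a lobe (peak at 0.07, either side of 0), which takes about 9 N at the handle; from 0.04 or less it is pulled into the notch and held.
- swivel_grip (a point): Point at z = 95 mm on the frame's upright round black handle (26 mm diameter, from z = 60 to 120 mm), 150 mm from the swivel axis on the frame's front (-x) side; free all round and above. Axes are those of the frame and turn with it: x front to rear, y along the roll's axis, z up.
- roll_center (a point): Centre of the die roll, on the swivel axis, z = 165 mm; axes of the frame. White plastic drum, 90 mm diameter, 56 mm wide, on a steel arbor 22 mm thick, 150 mm long, between two centres; it can be held by its two flat end faces (56 mm) from the front. A steel roll (52 mm) lies 72 mm behind and 35 mm below; 60 mm or more below the axis is a sheet-metal slide.
- roll_mark (a point): Middle of the start mark: a brass line 7 mm wide across the white rim of the die roll, 45 mm from its axis, in the one plain stretch between engraved round biscuit shapes; a thin brass line on each end face runs from hub to rim at the same angle. The point's z points radially out of the roll through the mark, its y along the roll's axis.
- roll (a joint): Angle (rad) of the die roll about the frame's y axis: 0 or any whole turn (6.283) = mark straight up; positive takes the mark from up to the rear, so the front of the rim rises. Starts at 1.4 to 4.88, turns either way with no stop in reach. Needs about 0.09 N m (2 N at the rim), stays where it is left.
- spare_roll: bystander: another white die roll, 90 mm diameter, 56 mm tall, standing on its end; origin under its centre
- cup: bystander: copper measuring cup, 88 mm across, 55 mm tall, with a flat handle reaching 142 mm to its -x; origin under its centre
- bowl: bystander: white bowl, 150 mm across, 65 mm tall; origin under its centre
- eggs: bystander: cardboard tray 155 x 105 mm with six brown eggs, 72 mm tall; origin under its centre
- cutter: bystander: steel biscuit cutter ring, 72 mm across, 45 mm tall; origin under its centre
- brush: bystander: pastry brush, 200 mm long, lying along its x; origin under its middle
- jar: bystander: brown glass jar with steel cap, 72 mm across, 100 mm tall; origin under its centre
- rail_front (a point): Middle of the front hopper rail, a 16 mm steel bar from cheek to cheek, 122 mm above the roll's axis and 14 mm in front of it; a second one is 60 mm behind it. They keep a gripper from coming down vertically on the roll; from the front, tilted about 30 to 50 degrees, it passes below them. The top of the machine is at z = 303 mm, its sides 133 mm from the swivel axis.
- cheek (a point): Top front corner of the left (+y) white side cheek: 32 mm in front of the roll's axis, 28 mm above it. The two cheeks are 12 mm thick, inner faces 190 mm apart. Above this height they begin at the axis plane, save for lugs that carry the front rail (26 mm forward, 110 to 134 mm above the axis).

How it is judged:
By the outcome, as a careful person would: the job done as asked, in the order asked, and still so for the second after the job is handed in, with the robot touching nothing.
It also fails if it takes over 64 s, if anything falls off the work surface, if the arm or the gripper's body presses on something with over 40 N, if the wrist force passes 120 N, or if a joint passes its speed limit or range.

## Working session

There is one attempt and no reset: what is moved stays moved. The work goes in short steps, Python scripts to look and compute and a shell command to move; the robot and the scene stay as the last step left them, time stands still between calls to the robot, and variables do not carry over. Pictures are saved under pics/ and viewed, at most 10 in all, crops included, and the job is handed in when it is done.

```bash
ls; mkdir -p pics
python3 - <<'E'
from rig import bot
import cv2,numpy as np
s=bot.read_state();print(s['time_s'],s['position'],s['tcp_rot'],s['opening'])
for n in("scene","top"):
    c=bot.capture(n);cv2.imwrite(f"pics/{n}0.png",cv2.resize(c["color"][:,:,::-1],(800,600),interpolation=cv2.INTER_CUBIC))
    print(n,c["K"],c["view"])
    np.savez(f"{n}.npz",K=c["K"],view=c["view"])
    print([k for k in c])
E
```

```text
pics
rig.py
steer.py
0.0 [0.18599912 0.5959063  0.22157682] [[-9.54513456e-01  2.98166195e-01 -9.91257198e-04]
 [ 2.98167608e-01  9.54511600e-01 -1.91910653e-03]
 [ 3.73953803e-04 -2.12737379e-03 -9.99997667e-01]] 1.0016920808464767
scene [[498.96860694   0.         254.80071637]
 [  0.         498.96860694 185.3198977 ]
 [  0.           0.           1.        ]] [[-0.24665692  0.96900967  0.01343971  0.11169153]
 [-0.80980997 -0.21371146  0.54638377  0.35250488]
 [ 0.53232338  0.12388573  0.8374271  -2.12501524]
 [ 0.          0.          0.          1.        ]]
['color', 'K', 'view']
top [[475.40148448   0.         250.03209644]
 [  0.         475.40148448 193.66509302]
 [  0.           0.           1.        ]] [[ 9.99515270e-03 -9.99950046e-01  4.66171663e-05  4.23663079e-02]
 [ 9.88103400e-01  9.88389258e-03  1.53473060e-01 -5.63705834e-01]
 [-1.53465854e-01 -1.48792409e-03  9.88152831e-01 -1.39175781e+00]
 [ 0.00000000e+00  0.00000000e+00  0.00000000e+00  1.00000000e+00]]
['color', 'K', 'view']
```

View pics/scene0.png

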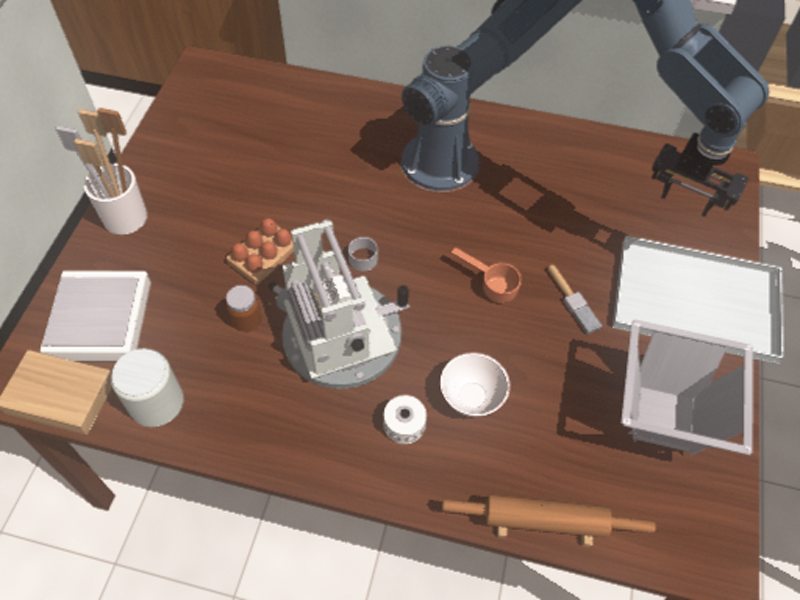

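View pics/top0.png

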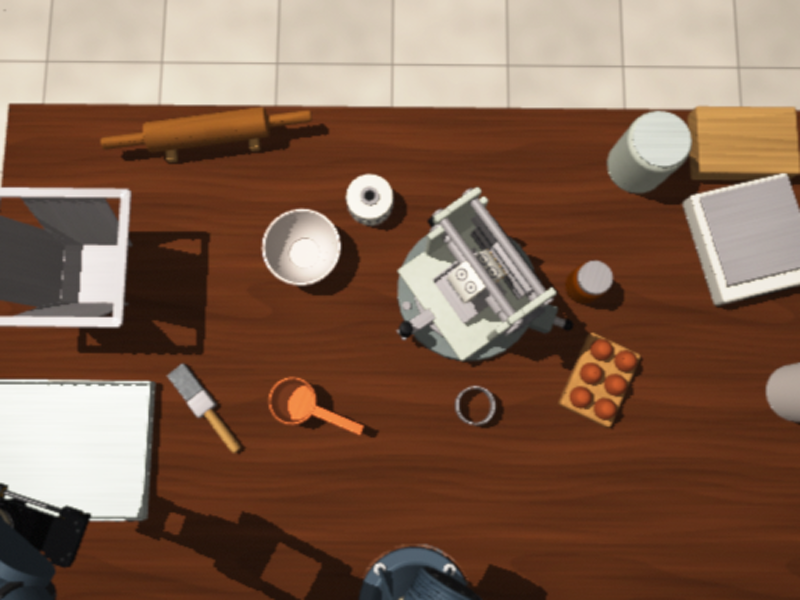

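The two views show the moulder at about (470,290) in the top picture. Its black handle is at (405,328), which is front and turned toward the robot, and the index-pin knob is at (565,323). I'll crop for measurement.

Run:
```python
from rig import bot
import cv2,numpy as np
a=bot.capture("top")["color"][110:240,240:390,::-1]
cv2.imwrite("pics/c1.png",cv2.resize(a,(690,598),interpolation=cv2.INTER_CUBIC))
```

```text
(no output)
```

View pics/c1.png

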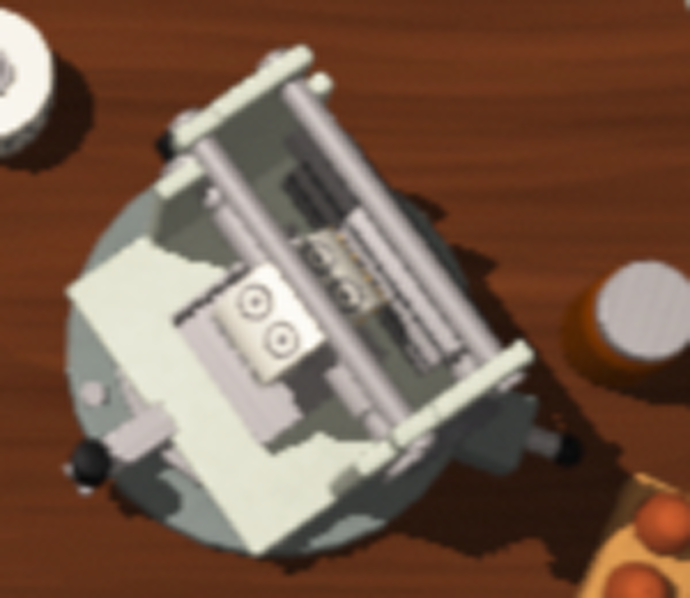

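The crop shows the handle top at (92,462). The front rail runs (200,143)→(403,427), the rear rail (296,89)→(497,373), and the knob tip is at (580,450). Something brassy shows on the rear side of the roll near (370,275).

```bash
cat > h.py <<'E'
import numpy as np
def proj(P,c):
    d=np.load(c+".npz") if isinstance(c,str) else c
    p=(d["view"]@np.append(P,1))[:3];q=d["K"]@np.array([p[0],-p[1],-p[2]]);return q[:2]/q[2]
def rz(a):return np.array([[np.cos(a),-np.sin(a),0],[np.sin(a),np.cos(a),0],[0,0,1]])
E
python3 - <<'E'
from h import *
from scipy.optimize import least_squares
obs=[((-.15,0,.12),(92,460)),((-.014,.095,.287+.006),(200,143)),((-.014,-.095,.287+.006),(403,427)),((.046,.095,.293),(296,89)),((.046,-.095,.293),(497,373))]
def res(p):
    r=[]
    for f,o in obs:
        r.append(proj(rz(p[2])@np.array(f)+[p[0],p[1],0],"top")-(240+o[0]/4.6,110+o[1]/4.6))
    k=rz(p[3])@np.array([.214,0,.03])+[p[0],p[1],0]
    r.append(proj(k,"top")-(240+580/4.6,110+450/4.6))
    return np.concatenate(r)
s=least_squares(res,[.55,-.05,-1.,-1.5],loss="soft_l1");print(s.x,s.x[2]-s.x[3],res(s.x).round(1))
p=s.x
print("grip",rz(p[2])@[-.15,0,.095]+[p[0],p[1],0],"home grip",rz(p[3])@[-.15,0,.095]+[p[0],p[1],0])
for a in np.arange(0,6.3,.785):
    q=proj(np.array([p[0]+.138*np.cos(a),p[1]+.138*np.sin(a),.026]),"top");print(((q-[240,110])*4.6).round())
E
```

```text
[ 0.58845341 -0.10326161 -0.97346091 -1.87286212] 0.8994012019550914 [-0.6  0.2  1.   0.4  0.   0.6 -0.4 -0.6 -0.7 -0.9  1.   0.2]
grip [0.50408721 0.02076397 0.095     ] home grip [0.63307737 0.03994698 0.095     ]
[272. 152.]
[128. 209.]
[ 66. 352.]
[126. 498.]
[275. 561.]
[422. 501.]
[481. 356.]
[418. 213.]
[273. 152.]
```

The fit is good to about 1 px: axis at (0.588, -0.103), swivel about 0.90, and home yaw about -1.873. Next I go to the handle, gripping tangentially.

Units first: shifts go in mm. So 0.03 m is 30, -0.475 m is -475.

```bash
echo '[[[-475,-454,30,0,0,38.4,1],[-475,-454,30,0,0,38.4,1],[-475,-454,30,0,0,38.4,1],[-475,-454,30,0,0,38.4,1],[-475,-454,30,0,0,38.4,1],[-475,-454,30,0,0,38.4,1],[-475,-454,30,0,0,38.4,1],[-475,-454,30,0,0,38.4,1],[-475,-454,30,0,0,38.4,1],[-475,-454,30,0,0,38.4,1],[-475,-454,30,0,0,38.4,1],[-475,-454,30,0,0,38.4,1],[-475,-454,30,0,0,38.4,1],[-475,-454,30,0,0,38.4,1],[-475,-454,30,0,0,38.4,1],[-475,-454,30,0,0,38.4,1],[-475,-454,30,0,0,38.4,1]]]' | python3 steer.py
python3 - <<'E'
from rig import bot
import cv2
s=bot.read_state();print(s['position'],s['tcp_rot'],s['joint_positions'])
cv2.imwrite("pics/w1.png",bot.capture("wrist")["color"][:,:,::-1])
E
```

```text
time_s: 1.85
position: [0.503, 0.0232, 0.1924]
tcp_rot: [[-0.564, 0.826, -0.002], [0.826, 0.564, 0.001], [0.001, -0.001, -1.0]]
force: [0.8, 0.2, -0.5]
opening: 0.998
grasp_force: 0.0
[0.50299066 0.02316963 0.19244196] [[-5.64366813e-01  8.25522761e-01 -1.50732219e-03]
 [ 8.25523034e-01  5.64368103e-01  6.04102834e-04]
 [ 1.34938520e-03 -9.03393597e-04 -9.99998682e-01]] [-1.01096182e+01  2.33961797e+01  1.01116608e+02  2.29308334e-02
  5.55783127e+01 -4.44809993e+01]
```

View pics/w1.png

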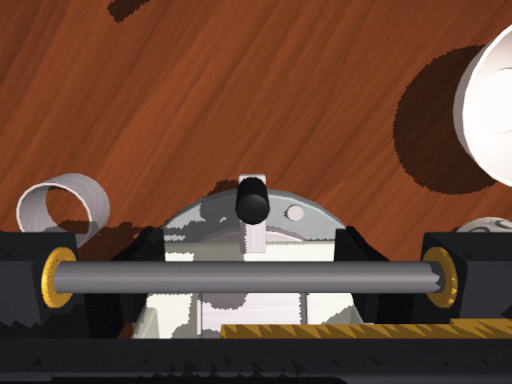

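The wrist view shows the handle (253,200) centred between the fingers, with the machine front behind it. I go down and grip.

To row units: 0.116 m is 116, 0.1 m is 100.

```bash
echo '[[[-2.5,0,50,0,0,0,1],[-2.5,0,100,0,0,0,1],[-2.5,0,116,0,0,0,1],[-2.5,0,116,0,0,0,1],[-2.5,0,116,0,0,0,1],[-2.5,0,116,0,0,0,0],[-2.5,0,116,0,0,0,0],[-2.5,0,116,0,0,0,0],[-2.5,0,116,0,0,0,0],[-2.5,0,116,0,0,0,0],[-2.5,0,116,0,0,0,0],[-2.5,0,116,0,0,0,0],[-2.5,0,116,0,0,0,0]]]' | python3 steer.py
python3 - <<'E'
from rig import bot
import numpy as np
from h import *
s=bot.read_state();R=s['tcp_rot'];p=s['position'];c=np.array([.58845,-.10326])
r=np.array(p[:2])-c;print("radius",np.hypot(*r),"ang",np.arctan2(r[1],r[0]))
# arc waypoints in tool axes; swivel = ang - (pi-1.873)
a0=np.arctan2(r[1],r[0]);R=np.array(R)
end=np.pi-1.8729
for f in [a0-.1*k for k in range(1,12)]:
    d=np.append(.150*np.array([np.cos(f),np.sin(f)])+c-p[:2],0)
    print(round(f-end,3),(R.T@d).round(4),round(np.degrees(a0-f),1))
E
```

```text
time_s: 3.2
position: [0.5057, 0.0195, 0.0765]
tcp_rot: [[-0.563, 0.827, -0.0], [0.827, 0.563, 0.0], [0.0, -0.0, -1.0]]
force: [-0.3, 0.0, -0.5]
opening: 0.361
grasp_force: 0.0
radius 0.14801391905611944 ang 2.164017563264045
0.795 [ 0.0012  0.015  -0.    ] 5.7
0.695 [-0.0011  0.0298 -0.    ] 11.5
0.595 [-0.0049  0.0443 -0.    ] 17.2
0.495 [-0.0101  0.0584 -0.    ] 22.9
0.395 [-0.0167  0.0718 -0.    ] 28.6
0.295 [-0.0246  0.0846 -0.    ] 34.4
0.195 [-0.0337  0.0965 -0.    ] 40.1
0.095 [-0.044   0.1074 -0.    ] 45.8
-0.005 [-0.0553  0.1173 -0.    ] 51.6
-0.105 [-0.0675  0.1259 -0.    ] 57.3
-0.205 [-0.0806  0.1333 -0.    ] 63.0
```

```bash
echo '[[[0,0,0,0,0,0,0],[0,0,0,0,0,0,0],[0,0,0,0,0,0,0],[1,7.5,0,0,0,2.9,0],[0.5,15,0,0,0,5.7,0],[0,22.4,0,0,0,8.6,0],[-1.5,29.8,0,0,0,11.5,0],[-3,37,0,0,0,14.3,0],[-5,44.3,0,0,0,17.2,0],[-7.5,51.4,0,0,0,20,0],[-10.1,58.4,0,0,0,22.9,0],[-13.4,65.1,0,0,0,25.7,0],[-16.7,71.8,0,0,0,28.6,0],[-20.6,78.2,0,0,0,31.5,0],[-24.6,84.6,0,0,0,34.4,0],[-29.1,90.5,0,0,0,37.2,0],[-33.7,96.5,0,0,0,40.1,0],[-33.7,96.5,0,0,0,40.1,0]]]' | python3 steer.py
python3 - <<'E'
from rig import bot
import numpy as np
from h import *
s=bot.read_state();p=np.array(s['position'])[:2];r=p-[.58845,-.10326]
R=np.array(s['tcp_rot']);print(np.hypot(*r),np.arctan2(r[1],r[0])-np.pi+1.8729,s['grasp_force'],R.T@np.array(s['force']),np.array(s['moment']))
E
```

```text
time_s: 5.0
position: [0.6058, 0.0476, 0.0765]
tcp_rot: [[0.104, 0.995, 0.002], [0.995, -0.104, 0.003], [0.003, 0.002, -1.0]]
force: [2.1, 5.6, 1.6]
opening: 0.29
grasp_force: 30.0
0.1518182408481647 0.18761287862999065 30.002365414984524 [ 5.7868021   1.46087967 -1.57000254] [ 0.69041872 -0.01837392 -0.05262266]
```

```bash
cat > st.py <<'E'
from rig import bot
import numpy as np
s=bot.read_state();p=np.array(s['position'])[:2];r=p-[.58845,-.10326]
R=np.array(s['tcp_rot']);print(np.hypot(*r).round(4),(np.arctan2(r[1],r[0])-np.pi+1.8729).round(4),(R.T@np.array(s['force'])).round(2),np.degrees(np.arctan2(R[1,1],R[0,1])).round(2))
E
echo '[[[1,4.5,0,0,0,1.7,0],[0.7,9,0,0,0,3.4,0]]]' | python3 steer.py;python3 st.py
echo '[[[0,4.5,0,0,0,1.7,0],[-0.8,9,0,0,0,3.4,0]]]' | python3 steer.py;python3 st.py
echo '[[[0,5,0,0,0,2,0],[-0.5,10,0,0,0,3.8,0],[-0.5,10,0,0,0,3.8,0]]]' | python3 steer.py;python3 st.py
```

```text
time_s: 5.2
position: [0.6132, 0.0468, 0.0766]
tcp_rot: [[0.162, 0.987, -0.001], [0.987, -0.162, 0.001], [0.001, -0.001, -1.0]]
force: [-0.5, 5.1, 0.9]
opening: 0.295
grasp_force: 30.0
0.1521 0.1387 [ 4.99 -1.35 -0.88] -9.32
time_s: 5.4
position: [0.6224, 0.0453, 0.0765]
tcp_rot: [[0.222, 0.975, -0.0], [0.975, -0.222, 0.003], [0.003, -0.001, -1.0]]
force: [-0.0, 9.1, 1.3]
opening: 0.292
grasp_force: 30.0
0.1524 0.0771 [ 8.87 -2.05 -1.29] -12.83
time_s: 5.7
position: [0.633, 0.0428, 0.0766]
tcp_rot: [[0.286, 0.958, 0.002], [0.958, -0.286, 0.003], [0.004, 0.001, -1.0]]
force: [1.7, 8.1, -0.3]
opening: 0.29
grasp_force: 30.0
0.1527 0.006 [ 8.29 -0.69  0.34] -16.63
```

```bash
echo '[[[2,2,0,0,0,0.7,0],[2,3,0,0,0,0.7,0],[2,3,0,0,0,0.7,0]]]' | python3 steer.py;python3 st.py
echo '[[[0,0,0,0,0,0,1],[0,0,0,0,0,0,1],[0,0,0,0,0,0,1],[0,0,0,0,0,0,1],[0,0,0,0,0,0,1],[0,0,0,0,0,0,1]]]' | python3 steer.py;python3 st.py
python3 - <<'E'
from rig import bot
import cv2
cv2.imwrite("pics/top2.png",cv2.resize(bot.capture("top")["color"][110:240,240:390,::-1],(690,598),interpolation=cv2.INTER_CUBIC))
E
```

```text
time_s: 6.0
position: [0.6356, 0.0421, 0.0766]
tcp_rot: [[0.297, 0.955, 0.0], [0.955, -0.297, 0.001], [0.001, 0.0, -1.0]]
force: [-1.0, 3.2, 1.5]
opening: 0.293
grasp_force: 30.0
0.1528 -0.0117 [ 2.81 -1.87 -1.54] -17.26
time_s: 6.6
position: [0.6354, 0.0418, 0.0765]
tcp_rot: [[0.295, 0.956, -0.0], [0.956, -0.295, -0.0], [-0.0, 0.0, -1.0]]
force: [-0.5, -0.5, 0.2]
opening: 0.747
grasp_force: 0.0
0.1524 -0.0107 [-0.68 -0.35 -0.24] -17.14
```

View pics/top2.png

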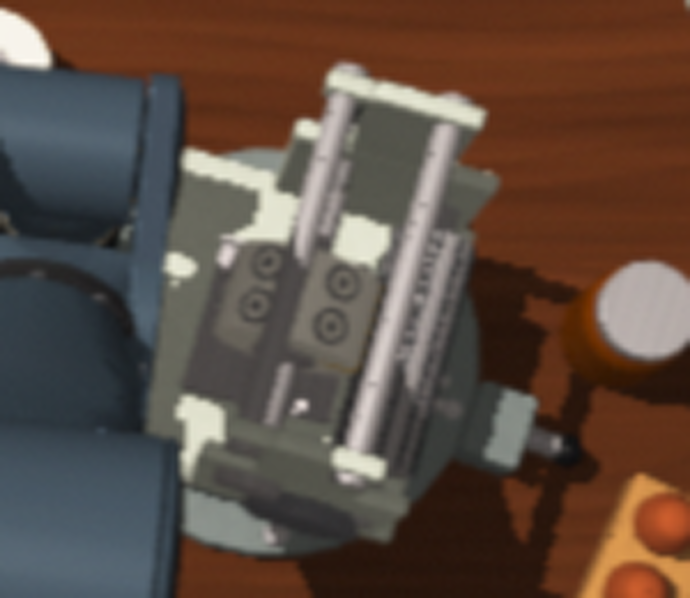

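The top view shows the frame nearly square to its index housing; I'll measure it exactly once the arm is clear. I back off upward and tilt to a viewing and pre-grasp pose in front of the roll.

```bash
echo '[[[0,0,-30,0,0,0,1],[0,0,-70,0,0,0,1],[0,0,-110,0,0,0,1],[0,0,-150,0,-8,0,1],[0,0,-190,0,-16,0,1],[-10,0,-220,0,-24,0,1],[-20,0,-240,0,-32,0,1],[-24,0,-242,0,-40,0,1],[-24,0,-242,0,-40,0,1],[-24,0,-242,0,-40,0,1],[-24,0,-242,0,-40,0,1]]]' | python3 steer.py
python3 - <<'E'
from rig import bot
import cv2,numpy as np
s=bot.read_state();print(s['joint_positions'])
np.savez("w2.npz",p=s['position'],R=s['tcp_rot'])
w=bot.capture("wrist");print(w['K'],w['mount'],[k for k in w]);np.savez("wcam.npz",K=w['K'],mount=w['mount'])
cv2.imwrite("pics/w2.png",w["color"][:,:,::-1])
a=bot.capture("top")["color"]
cv2.imwrite("pics/top3.png",cv2.resize(a[110:240,240:390,::-1],(690,598),interpolation=cv2.INTER_CUBIC))
E
```

```text
time_s: 7.75
position: [0.6281, 0.0183, 0.3186]
tcp_rot: [[0.227, 0.955, -0.19], [0.733, -0.296, -0.613], [-0.642, -0.0, -0.767]]
force: [0.3, 0.3, 0.6]
opening: 0.998
grasp_force: 0.0
[  7.75667379  36.40574317  65.83784302 -35.78124148  95.85507826
  27.04231635]
[[342.28417047   0.         249.06193537]
 [  0.         342.28417047 193.74958483]
 [  0.           0.           1.        ]] [[-9.12007789e-04  9.64121842e-01  2.65458550e-01  7.20140700e-02]
 [ 9.99999298e-01  6.78506821e-04  9.71315118e-04 -3.51957481e-04]
 [ 7.56350685e-04  2.65459249e-01 -9.64121784e-01 -1.63484897e-01]
 [ 0.00000000e+00  0.00000000e+00  0.00000000e+00  1.00000000e+00]] ['color', 'K', 'mount']
```

View pics/w2.png

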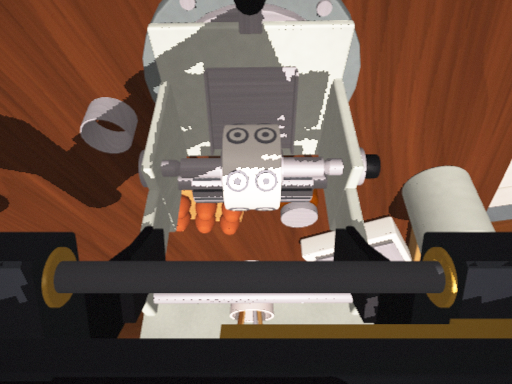

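View pics/top3.png

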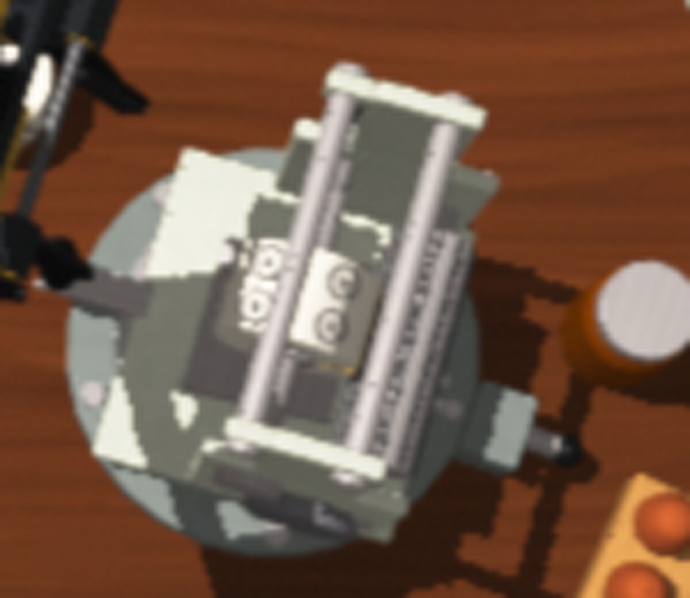

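The wrist view shows the roll at (222–283, 123–210) with biscuit shapes and no brass, so the mark faces rear or below. The top crop shows brass at about (345,370) on the end face near the rear. Next I fit the swivel and enlarge that spot with predicted angles.

Run:
```python
from rig import bot
from h import *
import cv2
from scipy.optimize import least_squares
obs=[((-.014,.095,.293),(344,97)),((-.014,-.095,.293),(251,425)),((.046,.095,.293),(447,125)),((.046,-.095,.293),(361,447))]
def P(p,f):return (proj(rz(p[2])@np.array(f)+[p[0],p[1],0],"top")-[240,110])*4.6
res=lambda p:np.concatenate([P(p,f)-o for f,o in obs])/4.6
s=least_squares(res,[.588,-.103,-1.87]);p=s.x;print(p,res(p).round(1), (P(p,(-.15,0,.12))).round())
p[:2]=.588,-.103
for th in np.arange(1.2,5,.2):
    e=[P(p,(r*np.sin(th),-.028,.165+r*np.cos(th))) for r in(.012,.045)]
    f=P(p,(.045*np.sin(th),.028,.165+.045*np.cos(th)))
    print(round(th,2),e[0].round(),e[1].round(),f.round())
a=bot.capture("top")["color"][160:200,290:335,::-1]
cv2.imwrite("pics/c4.png",cv2.resize(a,(675,600),interpolation=cv2.INTER_CUBIC))
```

```text
[ 0.59297199 -0.10265869 -1.84019771] [-0.3 -0.5  0.3 -0.6  0.2 -0.3 -0.2  1.3] [ 57. 256.]
1.2 [304. 364.] [356. 375.] [380. 286.]
1.4 [304. 365.] [358. 378.] [382. 289.]
1.6 [304. 365.] [357. 381.] [381. 293.]
1.8 [303. 366.] [353. 382.] [376. 295.]
2.0 [301. 366.] [346. 383.] [370. 296.]
2.2 [299. 366.] [338. 383.] [361. 297.]
2.4 [296. 366.] [327. 382.] [350. 296.]
2.6 [293. 365.] [314. 380.] [338. 295.]
2.8 [289. 365.] [301. 378.] [324. 293.]
3.0 [285. 364.] [287. 374.] [310. 289.]
3.2 [282. 363.] [273. 371.] [296. 286.]
3.4 [278. 362.] [259. 366.] [283. 281.]
3.6 [275. 360.] [247. 362.] [270. 277.]
3.8 [271. 359.] [236. 357.] [259. 272.]
4.0 [269. 358.] [226. 353.] [250. 267.]
4.2 [267. 357.] [219. 348.] [243. 262.]
4.4 [266. 356.] [214. 344.] [239. 258.]
4.6 [266. 355.] [213. 341.] [237. 254.]
4.8 [266. 354.] [213. 338.] [238. 251.]
```

View pics/c4.png

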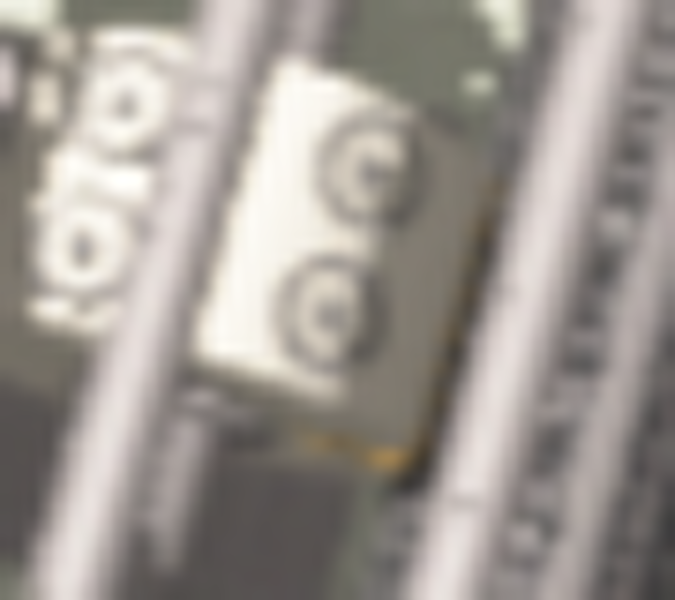

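The crop shows brass on the roll's rear silhouette ((490,180)→(410,460)) and on the end-face line, so the roll angle is about 1.4. The swivel fit gives roughly 0.03–0.06, and I felt no firm hold in the notch. I'll regrip the handle and push until it clearly seats.

To row units: 0.1743 m is 174.3, 0.1699 m is 169.9.

```bash
echo '[[[84.4,0,62.5,0,8.5,0,1],[84.4,0,62.5,0,17,0,1],[84.4,0,62.5,0,25,0,1],[84.4,0,62.5,0,33,0,1],[84.4,0,62.5,0,40,0,1],[114,0,100,0,40,0,1],[146,0,136,0,40,0,1],[174.3,0,169.9,0,40,0,1],[174.3,0,169.9,0,40,0,1],[174.3,0,169.9,0,40,0,0],[174.3,0,169.9,0,40,0,0],[174.3,0,169.9,0,40,0,0],[174.3,0,169.9,0,40,0,0],[174.3,0,169.9,0,40,0,0],[174.3,0,169.9,0,40,0,0],[174.3,0,169.9,0,40,0,0],[174.3,0,169.9,0,40,0,0],[174.3,0,169.9,0,40,0,0],[174.3,0,169.9,0,40,0,0]]]' | python3 steer.py; sed -i 's/.58845,-.10326/.593,-.1025/;s/1.8729/1.892/' st.py; python3 st.py
echo '[[[0,1,0,0,0,0.4,0],[-0.2,2,0,0,0,0.8,0]]]' | python3 steer.py;python3 st.py
echo '[[[0,1,0,0,0,0.4,0],[-0.2,2,0,0,0,0.8,0]]]' | python3 steer.py;python3 st.py
```

```text
time_s: 9.8
position: [0.6356, 0.0422, 0.0762]
tcp_rot: [[0.295, 0.956, 0.0], [0.956, -0.295, -0.0], [0.0, 0.0, -1.0]]
force: [-0.2, -0.2, 0.2]
opening: 0.294
grasp_force: 30.0
0.1508 0.0347 [-0.22 -0.16 -0.21] -17.15
time_s: 10.0
position: [0.6376, 0.0416, 0.0763]
tcp_rot: [[0.309, 0.951, 0.0], [0.951, -0.309, 0.0], [0.0, 0.0, -1.0]]
force: [1.2, 0.0, -1.3]
opening: 0.289
grasp_force: 30.0
0.1508 0.0211 [0.38 1.14 1.34] -17.99
time_s: 10.2
position: [0.6399, 0.0408, 0.0763]
tcp_rot: [[0.322, 0.947, 0.001], [0.947, -0.322, 0.001], [0.001, 0.001, -1.0]]
force: [2.6, 1.9, -3.4]
opening: 0.294
grasp_force: 30.0
0.1508 0.0047 [2.64 1.83 3.44] -18.81
```

The handle is now pulling forward (+y), so the notch is drawing it in. I continue until the pull balances.

```bash
for k in 1; do echo '[[[0,1,0,0,0,0.4,0],[-0.2,2,0,0,0,0.8,0],[-0.2,2,0,0,0,0.8,0]]]' | python3 steer.py; python3 st.py; done
echo '[[[0,1,0,0,0,0.4,0],[-0.2,2,0,0,0,0.8,0],[-0.2,2,0,0,0,0.8,0]]]' | python3 steer.py;python3 st.py
```

```text
time_s: 10.5
position: [0.6423, 0.04, 0.0763]
tcp_rot: [[0.336, 0.942, 0.003], [0.942, -0.336, 0.001], [0.001, 0.002, -1.0]]
force: [6.1, 1.7, -4.7]
opening: 0.288
grasp_force: 30.0
0.1508 -0.0121 [3.65 5.13 4.73] -19.62
time_s: 10.8
position: [0.6431, 0.0397, 0.0763]
tcp_rot: [[0.348, 0.938, 0.001], [0.938, -0.348, 0.001], [0.001, 0.0, -1.0]]
force: [3.3, 3.3, -3.2]
opening: 0.289
grasp_force: 30.0
0.1508 -0.0177 [4.24 1.94 3.2 ] -20.36
```

To row units: 0.002 m is 2, 0.001 m is 1.

```bash
echo '[[[0,1,0,0,0,0.2,0],[0,2,0,0,0,0.4,0],[0,2,0,0,0,0.4,0]]]' | python3 steer.py; python3 st.py
echo '[[[0,1,0,0,0,0.2,0],[0,2,0,0,0,0.4,0],[0,2,0,0,0,0.4,0]]]' | python3 steer.py;python3 st.py
```

```text
time_s: 11.1
position: [0.6442, 0.0393, 0.0763]
tcp_rot: [[0.354, 0.935, -0.001], [0.935, -0.354, 0.001], [0.001, -0.001, -1.0]]
force: [2.6, 5.6, -2.8]
opening: 0.293
grasp_force: 30.0
0.1508 -0.025 [6.15 0.49 2.86] -20.76
time_s: 11.4
position: [0.6455, 0.0388, 0.0763]
tcp_rot: [[0.361, 0.933, -0.002], [0.933, -0.361, 0.002], [0.001, -0.002, -1.0]]
force: [0.4, 5.7, -1.4]
opening: 0.291
grasp_force: 30.0
0.1508 -0.0347 [ 5.42 -1.72  1.44] -21.17
```

The tangential force crossed from +5 N (pulled in) to −1.7 N (pulled back), so it sits in the notch. I release, retreat, and plan the roll grasp.

To row units: -0.242 m is -242, -0.15 m is -150.

```bash
echo '[[[0,0,0,0,0,0,1],[0,0,0,0,0,0,1],[0,0,0,0,0,0,1],[0,0,0,0,0,0,1],[0,0,0,0,0,0,1],[0,0,0,0,0,0,1],[0,0,0,0,0,0,1],[0,0,-30,0,0,0,1],[0,0,-70,0,0,0,1],[0,0,-110,0,0,0,1],[0,0,-150,0,-8,0,1],[0,0,-190,0,-16,0,1],[-10,0,-220,0,-24,0,1],[-20,0,-240,0,-32,0,1],[-24,0,-242,0,-40,0,1],[-24,0,-242,0,-40,0,1],[-24,0,-242,0,-40,0,1]]]' | python3 steer.py
cat > plan.py <<'E'
import sys
from rig import bot
from h import *
from scipy.spatial.transform import Rotation as Ro
# args: yaw cx cy then list of t:rho (tilt deg, TCP radius mm along that direction)
yaw,cx,cy=map(float,sys.argv[1:4]);s=bot.read_state();p=np.array(s['position']);R=np.array(s['tcp_rot'])
F=rz(yaw)
for a in sys.argv[4:]:
    t,rho=map(float,a.split(':'));t=np.radians(t);rho/=1e3
    z=F@[np.sin(t),0,-np.cos(t)];y=F[:,1];x=np.cross(y,z)
    T=np.array([cx,cy,.165])-rho*z;G=np.c_[x,y,z]
    print(a,(R.T@(T-p)).round(4),np.degrees(Ro.from_matrix(R.T@G).as_rotvec()).round(1))
E
python3 plan.py -1.917 .593 -.1025 42:200 42:100 42:17
python3 - <<'E'
from rig import bot
from h import *
import cv2
a=bot.capture("top")["color"]
cv2.imwrite("pics/top5.png",cv2.resize(a[110:240,240:390,::-1],(690,598),interpolation=cv2.INTER_CUBIC))
w=bot.capture("wrist");cv2.imwrite("pics/w5.png",w["color"][:,:,::-1])
# project roll into wrist
s=bot.read_state();m=np.array(w['mount']);p=np.array(s['position']);R=np.array(s['tcp_rot'])
M=np.eye(4);M[:3,:3]=R;M[:3,3]=p;V=np.linalg.inv(M@m);F=rz(-1.917)
for f in [(0,.028,.165),(0,-.028,.165),(0,.075,.165),(0,-.075,.165),(-.032,.107,.193),(-.15,0,.12)]:
    print(f,proj(F@np.array(f)+[.593,-.1025,0],dict(view=V,K=w['K'])).round(1))
E
```

```text
time_s: 13.1
position: [0.6376, 0.0157, 0.317]
tcp_rot: [[0.275, 0.933, -0.233], [0.716, -0.36, -0.598], [-0.642, -0.002, -0.767]]
force: [-0.5, 0.2, -0.9]
opening: 1.001
grasp_force: 0.0
42:200 [ 0.0079 -0.002  -0.0022] [-0.9 -2.1 -0.9]
42:100 [ 0.0043 -0.0003  0.0977] [-0.9 -2.1 -0.9]
42:17 [0.0013 0.0011 0.1806] [-0.9 -2.1 -0.9]
(0, 0.028, 0.165) [276.5 166.4]
(0, -0.028, 0.165) [224.3 167.2]
(0, 0.075, 0.165) [320.6 165.7]
(0, -0.075, 0.165) [180.7 167.9]
(-0.032, 0.107, 0.193) [363.2 166.6]
(-0.15, 0, 0.12) [246.    1.5]
```

View pics/top5.png

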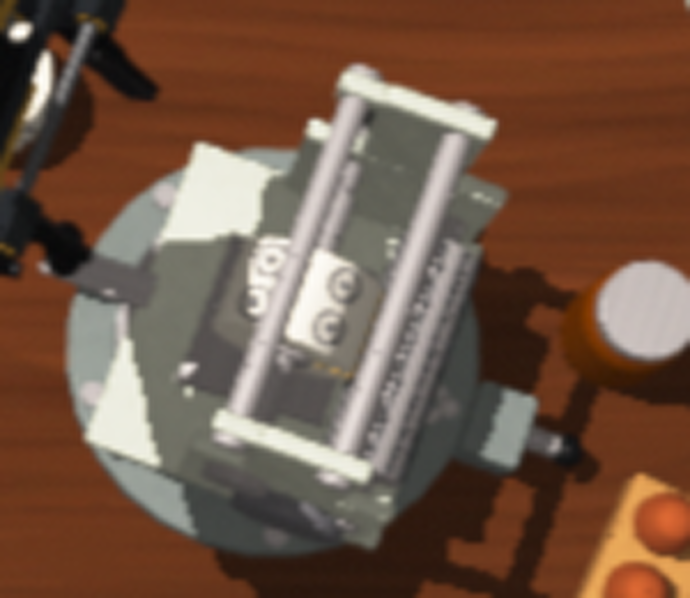

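View pics/w5.png

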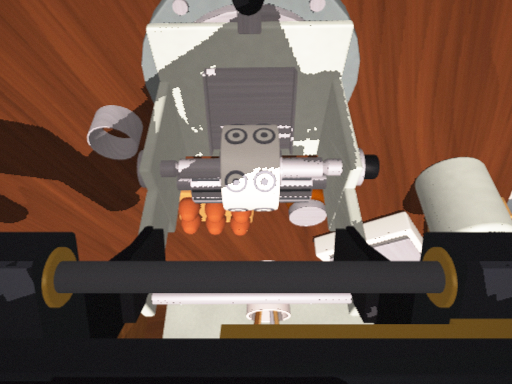

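That's all 10 views used. The final one shows the roll at columns 221–280 and rows 123–210, as predicted. The rails in the top crop have turned about 0.06 rad further, so the frame is home at yaw ≈ −1.905. From here I measure by code.

```bash
python3 plan.py -1.905 .593 -.1025 40:170 40:17
```

```text
40:170 [ 0.0026 -0.0033  0.028 ] [-1.3 -0.1 -1.6]
40:17 [0.0025 0.0003 0.181 ] [-1.3 -0.1 -1.6]
```

Units first: shifts go in mm. So 0.181 m is 181, 0.17 m is 170.

```bash
echo '[[[2.6,-3.3,28,-1.3,-0.1,-1.6,1],[2.6,-2.5,65,-1.3,-0.1,-1.6,1],[2.5,-1.7,100,-1.3,-0.1,-1.6,1],[2.5,-0.8,130,-1.3,-0.1,-1.6,1],[2.5,0,155,-1.3,-0.1,-1.6,1],[2.5,0.3,170,-1.3,-0.1,-1.6,1],[2.5,0.3,181,-1.3,-0.1,-1.6,1],[2.5,0.3,181,-1.3,-0.1,-1.6,1]]]' | python3 steer.py
echo '[[[0,0,0,0,0,0,0],[0,0,0,0,0,0,0],[0,0,0,0,0,0,0],[0,0,0,0,0,0,0],[0,0,0,0,0,0,0],[0,0,0,0,0,0,0],[0,0,0,0,0,0,0]]]' | python3 steer.py
```

```text
time_s: 14.0
position: [0.5958, -0.0932, 0.1777]
tcp_rot: [[0.251, 0.944, -0.214], [0.723, -0.33, -0.607], [-0.644, -0.002, -0.765]]
force: [0.2, -0.3, -0.4]
opening: 1.0
grasp_force: 0.0
time_s: 14.7
position: [0.5976, -0.0914, 0.1784]
tcp_rot: [[0.25, 0.945, -0.209], [0.723, -0.326, -0.609], [-0.644, 0.001, -0.765]]
force: [1.6, 2.1, 1.6]
opening: 0.643
grasp_force: 29.8
```

Gripped the roll at 56 mm. I turn it 28°.

```bash
echo '[[[1.4,0,0.1,0,-4.7,0,0],[2.8,0,0.2,0,-9.3,0,0],[4.1,0,0.5,0,-14,0,0],[5.4,0,0.9,0,-18.7,0,0],[6.7,0,1.4,0,-23.3,0,0],[8,0,2,0,-28,0,0],[8,0,2,0,-28,0,0],[8,0,2,0,-28,0,0]]]' | python3 steer.py
python3 - <<'E'
from rig import bot
s=bot.read_state();print(s['joint_positions'].round(1),s['moment'])
E
```

```text
time_s: 15.5
position: [0.5992, -0.0866, 0.1715]
tcp_rot: [[0.121, 0.946, -0.302], [0.352, -0.325, -0.878], [-0.928, -0.0, -0.372]]
force: [2.4, 3.7, 1.9]
opening: 0.638
grasp_force: 29.9
[  5.8  53.8  75.4 -57.6  93.8  45.1] [0.33425903 0.09880146 0.3963272 ]
```

To row units: -0.008 m is -8, 0.002 m is 2.

```bash
echo '[[[0,0,0,0,0,0,0.9],[0,0,0,0,0,0,0.9],[0,0,0,0,0,0,0.9],[0,0,0,0,0,0,0.9],[-2.4,0,0.2,0,8,0,0.9],[-4.7,0,0.7,0,16,0,0.9],[-6.9,0,1.4,0,24,0,0.9],[-8,0,2,0,28,0,0.9],[-8,0,2,0,28,0,0.9]]]' | python3 steer.py
python3 plan.py -1.905 .593 -.1025 40:17
echo '[[[0,0,0,0,0,0,0],[0,0,0,0,0,0,0],[0,0,0,0,0,0,0],[0,0,0,0,0,0,0],[0,0,0,0,0,0,0],[0,0,0,0,0,0,0],[1.4,0,0.1,0,-4.7,0,0],[2.8,0,0.2,0,-9.3,0,0],[4.1,0,0.5,0,-14,0,0],[5.4,0,0.9,0,-18.7,0,0],[6.7,0,1.4,0,-23.3,0,0],[8,0,2,0,-28,0,0],[8,0,2,0,-28,0,0]]]' | python3 steer.py
```

```text
time_s: 16.4
position: [0.5971, -0.0936, 0.1808]
tcp_rot: [[0.255, 0.944, -0.21], [0.722, -0.33, -0.608], [-0.643, 0.004, -0.766]]
force: [1.2, 0.3, -0.4]
opening: 0.899
grasp_force: 0.0
40:17 [ 0.0027 -0.0009  0.0014] [ 0.1  0.  -0.2]
time_s: 17.7
position: [0.5988, -0.0872, 0.1706]
tcp_rot: [[0.118, 0.946, -0.303], [0.348, -0.325, -0.879], [-0.93, -0.002, -0.368]]
force: [1.8, -3.2, 0.0]
opening: 0.642
grasp_force: 30.0
```

```bash
echo '[[[0,0,0,0,0,0,1],[0,0,0,0,0,0,1],[0,0,0,0,0,0,1],[0,0,0,0,0,0,1],[0,0,0,0,0,0,1],[-2.4,0,0.2,0,8,0,1],[-4.7,0,0.7,0,16,0,1],[-6.9,0,1.4,0,24,0,1],[-8,0,2,0,28,0,1],[-25,0,-30,0,28,0,1],[-48,0,-73,0,28,0,1],[-72,0,-118,0,28,0,1],[-92.5,0,-157,0,28,0,1],[-92.5,0,-157,0,28,0,1],[-92.5,0,-157,0,28,0,1]]]' | python3 steer.py
cat > mark.py <<'E'
from rig import bot
from h import *
import cv2,sys
c=np.array([.593,-.1025,0]);F=rz(-1.905)
s=bot.read_state();w=bot.capture("wrist");m=np.array(w['mount']);p=np.array(s['position']);R=np.array(s['tcp_rot'])
M=np.eye(4);M[:3,:3]=R;M[:3,3]=p;V=np.linalg.inv(M@m);cam=dict(view=V,K=w['K'])
img=w['color'];hsv=cv2.cvtColor(img,cv2.COLOR_RGB2HSV)
mask=(hsv[...,0]>11)&(hsv[...,0]<32)&(hsv[...,1]>90)
mask[:, :218]=0;mask[:,285:]=0
for r in range(110,225):
    n=mask[r].sum()
    if n: print(r,n,np.median(np.flatnonzero(mask[r])),img[r,mask[r]].mean(0).round())
for th in np.arange(-.5,.9,.1):
    print(round(th,1),[proj(F@np.array((.045*np.sin(th),y,.165+.045*np.cos(th)))+c,cam).round(1).tolist() for y in(-.028,.028)])
print("col250",[img[r,250].tolist() for r in range(118,216,4)])
E
python3 mark.py
```

```text
time_s: 19.2
position: [0.6349, 0.0186, 0.3165]
tcp_rot: [[0.25, 0.945, -0.209], [0.724, -0.326, -0.608], [-0.643, 0.001, -0.766]]
force: [-0.1, -1.4, -0.4]
opening: 0.999
grasp_force: 0.0
204 1 220.0 [186. 132.  92.]
205 5 282.0 [153.  82.  29.]
206 6 281.5 [167.  98.  41.]
207 6 281.5 [160.  95.  43.]
208 4 251.5 [177. 111.  52.]
209 4 249.0 [187. 122.  64.]
210 4 221.5 [221. 163.  96.]
211 6 221.5 [234. 180. 101.]
212 58 247.5 [244. 196.  98.]
213 45 254.0 [194. 122.  54.]
214 10 223.5 [222. 158.  88.]
215 10 222.5 [231. 167.  94.]
216 11 223.0 [213. 148.  83.]
217 9 223.0 [217. 153.  85.]
218 9 223.0 [219. 155.  86.]
219 9 223.0 [219. 155.  88.]
220 8 222.5 [226. 163.  93.]
221 8 222.5 [223. 157.  89.]
222 6 221.5 [179. 110.  60.]
-0.5 [[220.3, 187.7], [278.8, 187.7]]
-0.4 [[220.5, 191.8], [278.6, 191.8]]
-0.3 [[220.7, 195.6], [278.3, 195.6]]
-0.2 [[221.0, 199.1], [278.1, 199.1]]
-0.1 [[221.3, 202.1], [277.8, 202.1]]
-0.0 [[221.5, 204.8], [277.5, 204.8]]
0.1 [[221.8, 207.0], [277.2, 207.0]]
0.2 [[222.1, 208.7], [276.8, 208.7]]
0.3 [[222.5, 210.1], [276.5, 210.1]]
0.4 [[222.8, 210.9], [276.2, 210.9]]
0.5 [[223.1, 211.4], [275.8, 211.4]]
0.6 [[223.4, 211.4], [275.5, 211.4]]
0.7 [[223.7, 211.0], [275.2, 211.0]]
0.8 [[224.0, 210.2], [274.8, 210.2]]
col250 [[108, 99, 102], [111, 102, 105], [110, 102, 104], [158, 148, 139], [163, 152, 145], [165, 156, 147], [167, 157, 148], [168, 158, 148], [168, 156, 148], [175, 164, 155], [178, 167, 159], [181, 170, 162], [251, 247, 243], [255, 255, 255], [255, 255, 255], [255, 255, 255], [255, 255, 255], [255, 255, 255], [255, 255, 255], [255, 255, 254], [255, 255, 254], [255, 254, 253], [254, 253, 251], [251, 248, 244], [135, 71, 40]]
```

Brass now lies across the full width on the far silhouette (row 212), so the roll is at about 0.45 rad. I grasp again and turn 25°.

```bash
python3 plan.py -1.905 .593 -.1025 40:17
echo '[[[0,0,40,0,0,0,1],[0,0,80,0,0,0,1],[0,0,120,0,0,0,1],[0,0,150,0,0,0,1],[1,0,170,0,0,0,1],[1,0,180,0,0,0,1],[1,0,180,0,0,0,1],[1,0,180,0,0,0,0],[1,0,180,0,0,0,0],[1,0,180,0,0,0,0],[1,0,180,0,0,0,0],[1,0,180,0,0,0,0],[1,0,180,0,0,0,0],[1,0,180,0,0,0,0]]]' | python3 steer.py
echo '[[[1.4,0,0.1,0,-4.7,0,0],[2.8,0,0.2,0,-9.3,0,0],[4.1,0,0.5,0,-14,0,0],[5.4,0,0.9,0,-18.7,0,0],[6.7,0,1.4,0,-22,0,0],[7.1,0,1.6,0,-25,0,0],[7.1,0,1.6,0,-25,0,0],[7.1,0,1.6,0,-25,0,0],[7.1,0,1.6,0,-25,0,1],[7.1,0,1.6,0,-25,0,1],[7.1,0,1.6,0,-25,0,1],[7.1,0,1.6,0,-25,0,1],[7.1,0,1.6,0,-25,0,1]]]' | python3 steer.py
python3 plan.py -1.905 .593 -.1025 40:20 40:180
```

```text
40:17 [-0.0005  0.0009  0.1796] [-0.1  0.1  0.1]
time_s: 20.65
position: [0.5977, -0.0906, 0.1779]
tcp_rot: [[0.25, 0.945, -0.21], [0.723, -0.327, -0.609], [-0.644, 0.001, -0.765]]
force: [1.3, 2.0, 1.3]
opening: 0.64
grasp_force: 30.0
time_s: 21.95
position: [0.5984, -0.0869, 0.1715]
tcp_rot: [[0.137, 0.945, -0.297], [0.398, -0.327, -0.857], [-0.907, -0.001, -0.421]]
force: [0.1, 0.0, 0.3]
opening: 0.969
grasp_force: 0.0
40:20 [-0.0095 -0.     -0.0004] [ 0.  25.1  0.1]
40:180 [-0.0773 -0.     -0.1453] [ 0.  25.1  0.1]
```

```bash
echo '[[[-3.5,0,0,0,8,0,1],[-6.5,0,0,0,16,0,1],[-9.5,0,-0.4,0,25,0,1],[-26,0,-36,0,25.1,0,1],[-45,0,-76,0,25.1,0,1],[-62,0,-112,0,25.1,0,1],[-77.3,0,-145.3,0,25.1,0,1],[-77.3,0,-145.3,0,25.1,0,1],[-77.3,0,-145.3,0,25.1,0,1]]]' | python3 steer.py
python3 mark.py | grep -v '^-'
echo '[[[-15,0,-5,0,7,0,1],[-30,0,8,0,14,0,1],[-45,0,18,0,21,0,1],[-57.5,0,24.8,0,28,0,1],[-57.5,0,24.8,0,28,0,1],[-57.5,0,24.8,0,28,0,1]]]' | python3 steer.py
sed -i 's/range(110,225)/range(60,330)/;s/range(118,216,4)/range(80,240,4)/' mark.py; python3 mark.py
```

```text
time_s: 22.85
position: [0.6311, 0.0074, 0.3032]
tcp_rot: [[0.25, 0.945, -0.209], [0.724, -0.326, -0.607], [-0.642, 0.0, -0.766]]
force: [-0.0, -0.1, -1.3]
opening: 1.0
grasp_force: 0.0
208 2 249.5 [148. 108.  74.]
209 5 282.0 [140.  76.  27.]
210 7 280.0 [164. 103.  45.]
211 65 251.0 [238. 198.  96.]
212 63 250.0 [242. 196.  58.]
213 61 249.0 [248. 204.  60.]
214 61 249.0 [248. 217. 107.]
215 4 220.5 [225. 169.  99.]
216 4 219.5 [227. 165.  98.]
217 7 221.0 [237. 182. 116.]
218 10 222.5 [216. 153.  88.]
219 10 222.5 [213. 148.  82.]
220 10 222.5 [211. 146.  82.]
221 9 223.0 [218. 153.  86.]
222 10 222.5 [210. 145.  82.]
223 7 222.0 [224. 159.  89.]
224 8 221.5 [214. 148.  83.]
0.1 [[220.5, 212.3], [278.8, 212.3]]
0.2 [[220.9, 214.1], [278.4, 214.1]]
0.3 [[221.2, 215.4], [278.0, 215.4]]
0.4 [[221.6, 216.3], [277.6, 216.3]]
0.5 [[221.9, 216.7], [277.3, 216.7]]
0.6 [[222.3, 216.6], [276.9, 216.6]]
0.7 [[222.6, 216.1], [276.6, 216.2]]
0.8 [[222.9, 215.2], [276.2, 215.3]]
col250 [[105, 97, 97], [103, 94, 97], [107, 99, 99], [148, 140, 132], [154, 143, 134], [160, 150, 141], [162, 150, 14
[... 2197 characters left out ...]
280.4, 242.2]]
col250 [[218, 203, 205], [168, 155, 157], [244, 243, 235], [245, 243, 235], [245, 243, 235], [244, 242, 233], [244, 242, 234], [243, 241, 233], [243, 241, 232], [243, 242, 233], [254, 253, 254], [254, 253, 254], [254, 252, 253], [255, 254, 254], [254, 253, 253], [254, 253, 253], [253, 251, 252], [254, 252, 252], [217, 206, 195], [240, 233, 226], [248, 243, 237], [251, 248, 243], [253, 250, 246], [253, 251, 249], [254, 253, 251], [254, 254, 252], [255, 254, 254], [255, 255, 254], [255, 255, 255], [255, 255, 255], [255, 255, 255], [255, 255, 254], [255, 254, 253], [254, 253, 251], [254, 252, 250], [248, 237, 207], [127, 89, 26], [141, 128, 115], [246, 240, 234], [138, 131, 122]]
```

The mark shows at rows 221–227, which is about 0.07 rad by the model. I'll calibrate that against the roll's own silhouette in this image.

```bash
cat >> mark.py <<'E'
print("SIL")
for c0 in(226,250,276):print(c0,[(r,int(img[r,c0].mean())) for r in list(range(140,176,1))+list(range(227,256))])
rows=[proj(F@np.array((.045*np.sin(t),0,.165+.045*np.cos(t)))+c,cam)[1] for t in np.arange(-3.1,3.1,.02)];print(min(rows),max(rows))
for y in(-.05,.05):print([proj(F@np.array((x,y,.165+z))+c,cam).round(1).tolist() for x,z in((-.0088,.0066),(.0066,.0088))])
for q in(200,210,290,300):print(q,[(r,int(img[r,q].mean())) for r in range(165,225,1)])
E
python3 mark.py | sed -n '/SIL/,$p'
```

```text
SIL
226 [(140, 253), (141, 253), (142, 252), (143, 252), (144, 251), (145, 251), (146, 251), (147, 252), (148, 252), (149, 252), (150, 251), (151, 217), (152, 194), (153, 204), (154, 216), (155, 224), (156, 231), (157, 234), (158, 237), (159, 239), (160, 241), (161, 243), (162, 245), (163, 246), (164, 247), (165, 234), (166, 230), (167, 208), (168, 165), (169, 153), (170, 151), (171, 167), (172, 202), (173, 211), (174, 212), (175, 197), (227, 83), (228, 78), (229, 123), (230, 233), (231, 242), (232, 239), (233, 238), (234, 235), (235, 232), (236, 211), (237, 152), (238, 130), (239, 127), (240, 125), (241, 125), (242, 122), (243, 113), (244, 99), (245, 94), (246, 94), (247, 89), (248, 92), (249, 81), (250, 50), (251, 36), (252, 44), (253, 82), (254, 82), (255, 80)]
250 [(140, 253), (141, 253), (142, 253), (143, 252), (144, 252), (145, 252), (146, 252), (147, 253), (148, 252), (149, 252), (150, 252), (151, 245), (152, 210), (153, 198), (154, 212), (155, 220), (156, 227), (157, 231), (158, 234), (159, 236), (160, 239), (161, 241), (162, 243), (163, 245), (164, 246), (165, 247), (166, 24
[... 3479 characters left out ...]
), (166, 241), (167, 241), (168, 241), (169, 240), (170, 242), (171, 242), (172, 242), (173, 241), (174, 241), (175, 241), (176, 242), (177, 242), (178, 242), (179, 243), (180, 242), (181, 242), (182, 242), (183, 242), (184, 243), (185, 242), (186, 226), (187, 146), (188, 150), (189, 172), (190, 180), (191, 167), (192, 196), (193, 214), (194, 226), (195, 235), (196, 241), (197, 246), (198, 247), (199, 244), (200, 239), (201, 230), (202, 221), (203, 209), (204, 200), (205, 193), (206, 178), (207, 166), (208, 120), (209, 226), (210, 240), (211, 169), (212, 118), (213, 120), (214, 105), (215, 59), (216, 65), (217, 60), (218, 43), (219, 35), (220, 71), (221, 82), (222, 87), (223, 87), (224, 85)]
```

Run:
```python
from rig import bot
import numpy as np
for k in range(2):
    i=bot.capture("wrist")["color"][:,228:275].astype(int)
    for r in list(range(150,154))+list(range(219,231))+list(range(240,246)):print(r,np.median(i[r],axis=0),end=' ')
    print()
```

```text
150 [253. 251. 252.] 151 [248. 243. 244.] 152 [187. 177. 182.] 153 [193. 182. 174.] 219 [254. 252. 250.] 220 [254. 252. 249.] 221 [253. 251. 248.] 222 [210. 198. 188.] 223 [136. 112.  78.] 224 [128.  89.  30.] 225 [127.  88.  27.] 226 [126.  87.  27.] 227 [127.  88.  27.] 228 [129.  88.  28.] 229 [129.  88.  28.] 230 [203. 179. 145.] 240 [138. 128. 121.] 241 [137. 127. 120.] 242 [135. 125. 118.] 243 [133. 123. 117.] 244 [111. 103. 100.] 245 [81. 76. 78.] 
150 [254. 251. 252.] 151 [253. 251. 252.] 152 [229. 219. 223.] 153 [157. 149. 151.] 219 [254. 252. 250.] 220 [254. 252. 250.] 221 [253. 252. 249.] 222 [211. 199. 188.] 223 [145. 130. 113.] 224 [130.  98.  54.] 225 [128.  88.  28.] 226 [127.  87.  28.] 227 [127.  88.  27.] 228 [127.  88.  27.] 229 [129.  88.  28.] 230 [136. 106.  68.] 240 [138. 129. 122.] 241 [137. 128. 121.] 242 [136. 127. 119.] 243 [135. 125. 118.] 244 [131. 122. 115.] 245 [93. 87. 85.]
```

Against the silhouettes in the same frame, the mark is at about +0.13 rad (7.4° to the rear). I regrasp and correct.

```bash
python3 plan.py -1.905 .593 -.1025 40:180 40:17
```

```text
40:180 [0.0608 0.0007 0.004 ] [ -0.1 -28.    0.2]
40:17 [-0.0156  0.0008  0.148 ] [ -0.1 -28.    0.2]
```

To row units: 0.148 m is 148, 0.133 m is 133.

```bash
echo '[[[20,0.7,-5,0,-8,0,1],[40,0.7,-3,0,-16,0,1],[50,0.7,0,0,-24,0,1],[60.8,0.7,4,0,-28,0,1],[60.8,0.7,4,0,-28,0,1],[42.8,0.7,38,0,-28,0,1],[24,0.8,73,0,-28,0,1],[5.5,0.8,108,0,-28,0,1],[-8,0.8,133,0,-28,0,1],[-15.6,0.8,148,0,-28,0,1],[-15.6,0.8,148,0,-28,0,1],[-15.6,0.8,148,0,-28,0,0],[-15.6,0.8,148,0,-28,0,0],[-15.6,0.8,148,0,-28,0,0],[-15.6,0.8,148,0,-28,0,0],[-15.6,0.8,148,0,-28,0,0],[-15.6,0.8,148,0,-28,0,0],[-15.6,0.8,148,0,-28,0,0]]]' | python3 steer.py
echo '[[[1.1,0,0.1,0,-3.7,0,0],[2.2,0,0.1,0,-7.5,0,0],[2.2,0,0.1,0,-7.5,0,0],[2.2,0,0.1,0,-7.5,0,0],[2.2,0,0.1,0,-7.5,0,1],[2.2,0,0.1,0,-7.5,0,1],[2.2,0,0.1,0,-7.5,0,1],[2.2,0,0.1,0,-7.5,0,1],[2.2,0,0.1,0,-7.5,0,1]]]' | python3 steer.py
python3 plan.py -1.905 .593 -.1025 40:20 40:180
```

```text
time_s: 25.5
position: [0.5968, -0.0928, 0.1799]
tcp_rot: [[0.25, 0.945, -0.211], [0.724, -0.327, -0.607], [-0.643, -0.001, -0.766]]
force: [-1.5, 4.2, 5.0]
opening: 0.642
grasp_force: 30.0
time_s: 26.4
position: [0.5976, -0.0922, 0.1777]
tcp_rot: [[0.221, 0.945, -0.242], [0.639, -0.327, -0.697], [-0.737, -0.001, -0.676]]
force: [-0.2, -0.5, -0.8]
opening: 0.97
grasp_force: 0.0
40:20 [-0.0008 -0.001  -0.0029] [0.  7.5 0.1]
40:180 [-0.0217 -0.001  -0.1615] [0.  7.5 0.1]
```

Back out to the same viewing pose, let it settle, and measure mark and silhouettes in one frame.

```bash
echo '[[[-0.8,-1,-2.9,0,7.5,0,1],[-6,-1,-43,0,7.5,0,1],[-11,-1,-83,0,7.5,0,1],[-16.5,-1,-123,0,7.5,0,1],[-21.7,-1,-161.5,0,7.5,0,1],[-21.7,-1,-161.5,0,7.5,0,1]]]' | python3 steer.py
echo '[[[-15,0,-5,0,7,0,1],[-30,0,8,0,14,0,1],[-45,0,18,0,21,0,1],[-57.5,0,24.8,0,28,0,1],[-57.5,0,24.8,0,28,0,1],[-57.5,0,24.8,0,28,0,1],[-57.5,0,24.8,0,28,0,1],[-57.5,0,24.8,0,28,0,1],[-57.5,0,24.8,0,28,0,1]]]' | python3 steer.py
cat > m2.py <<'E'
from rig import bot
from h import *
F=rz(-1.905);C=np.array([.593,-.1025,0])
for k in range(2):
    s=bot.read_state();w=bot.capture("wrist");i=w["color"][:,228:275].astype(int)
    M=np.eye(4);M[:3,:3]=s['tcp_rot'];M[:3,3]=s['position'];cam=dict(view=np.linalg.inv(M@np.array(w['mount'])),K=w['K'])
    for r in list(range(149,155))+list(range(213,234))+list(range(241,248)):print(r,np.median(i[r],axis=0).astype(int).tolist(),end=' ')
    P=lambda t:proj(F@np.array((.045*np.sin(t),0,.165+.045*np.cos(t)))+C,cam)[1]
    a=[P(t) for t in np.arange(-3.1,3.1,.02)];print('\nsil',min(a),max(a),[(t,P(t).round(1)) for t in(-.1,0,.1,.2)])
E
python3 m2.py
```

```text
time_s: 27.0
position: [0.634, 0.0098, 0.3079]
tcp_rot: [[0.255, 0.946, -0.2], [0.726, -0.324, -0.607], [-0.639, 0.01, -0.769]]
force: [0.5, 0.4, 0.4]
opening: 1.001
grasp_force: 0.0
time_s: 27.9
position: [0.6114, -0.0482, 0.3201]
tcp_rot: [[0.317, 0.946, -0.07], [0.925, -0.325, -0.196], [-0.208, -0.002, -0.978]]
force: [-0.2, 0.6, 0.0]
opening: 0.996
grasp_force: 0.0
149 [254, 252, 252] 150 [254, 252, 252] 151 [253, 251, 252] 152 [228, 218, 223] 153 [158, 149, 151] 154 [185, 173, 165] 213 [255, 254, 253] 214 [254, 254, 252] 215 [254, 253, 251] 216 [254, 253, 251] 217 [252, 248, 238] 218 [246, 213, 130] 219 [248, 202, 58] 220 [248, 203, 57] 221 [247, 202, 55] 222 [186, 131, 38] 223 [133, 92, 31] 224 [131, 90, 29] 225 [140, 117, 89] 226 [146, 134, 123] 227 [146, 136, 129] 228 [146, 137, 129] 229 [145, 135, 128] 230 [146, 136, 128] 231 [243, 237, 231] 232 [249, 244, 239] 233 [248, 243, 238] 241 [138, 128, 121] 242 [136, 126, 119] 243 [134, 125, 117] 244 [119, 111, 106] 245 [82, 77, 78] 246 [98, 91, 92] 247 [101, 93, 94] 
sil 154.3983814605388 245.56140671634805 [(-0.1, np.float64(219.
[... 188 characters left out ...]
8, 175, 168] 213 [255, 254, 253] 214 [254, 253, 252] 215 [254, 253, 251] 216 [254, 253, 251] 217 [248, 238, 213] 218 [248, 212, 100] 219 [248, 204, 60] 220 [248, 202, 57] 221 [247, 202, 55] 222 [185, 130, 37] 223 [133, 91, 30] 224 [131, 90, 28] 225 [143, 126, 111] 226 [147, 136, 129] 227 [146, 136, 128] 228 [146, 136, 128] 229 [145, 135, 128] 230 [146, 136, 128] 231 [243, 236, 230] 232 [249, 244, 238] 233 [248, 243, 237] 241 [137, 128, 121] 242 [135, 126, 118] 243 [134, 125, 118] 244 [108, 101, 98] 245 [85, 80, 81] 246 [96, 89, 90] 247 [99, 91, 93] 
sil 154.2512083132742 245.38152377575656 [(-0.1, np.float64(219.6)), (0, np.float64(224.1)), (0.1, np.float64(228.2)), (0.2, np.float64(232.0))]
```

Now the mark sits at −0.03 rad (slightly past up) by the self-consistent frame. It's worth one small +2° trim.

```bash
python3 plan.py -1.905 .593 -.1025 40:180 40:17
```

```text
40:180 [0.0611 0.0004 0.0049] [ -0.  -28.    0.2]
40:17 [-0.0154  0.0003  0.1489] [ -0.  -28.    0.2]
```

```bash
echo '[[[20,0.4,-5,0,-8,0,1],[40,0.4,-3,0,-16,0,1],[50,0.4,0,0,-24,0,1],[61.1,0.4,4.9,0,-28,0,1],[61.1,0.4,4.9,0,-28,0,1],[43,0.4,38,0,-28,0,1],[24,0.4,73,0,-28,0,1],[5.5,0.3,108,0,-28,0,1],[-8,0.3,133,0,-28,0,1],[-15.4,0.3,148.9,0,-28,0,1],[-15.4,0.3,148.9,0,-28,0,1],[-15.4,0.3,148.9,0,-28,0,1],[-15.4,0.3,148.9,0,-28,0,0],[-15.4,0.3,148.9,0,-28,0,0],[-15.4,0.3,148.9,0,-28,0,0],[-15.4,0.3,148.9,0,-28,0,0],[-15.4,0.3,148.9,0,-28,0,0],[-15.4,0.3,148.9,0,-28,0,0],[-15.4,0.3,148.9,0,-28,0,0]]]' | python3 steer.py
echo '[[[-0.3,0,0,0,1,0,0],[-0.6,0,0,0,2,0,0],[-0.6,0,0,0,2,0,0],[-0.6,0,0,0,2,0,0],[-0.6,0,0,0,2,0,1],[-0.6,0,0,0,2,0,1],[-0.6,0,0,0,2,0,1],[-0.6,0,0,0,2,0,1],[-0.6,0,0,0,2,0,1]]]' | python3 steer.py
python3 plan.py -1.905 .593 -.1025 40:20 40:180
```

```text
time_s: 29.9
position: [0.5968, -0.0929, 0.1787]
tcp_rot: [[0.25, 0.945, -0.21], [0.724, -0.327, -0.607], [-0.642, 0.0, -0.766]]
force: [0.4, 1.9, 1.1]
opening: 0.643
grasp_force: 30.0
time_s: 30.8
position: [0.5961, -0.0937, 0.1788]
tcp_rot: [[0.257, 0.945, -0.202], [0.745, -0.327, -0.582], [-0.616, -0.001, -0.788]]
force: [-0.7, -0.1, -0.4]
opening: 0.969
grasp_force: 0.0
40:20 [ 0.0018 -0.0001 -0.0034] [-0.  -2.   0.1]
40:180 [ 7.400e-03 -1.000e-04 -1.633e-01] [-0.  -2.   0.1]
```

```bash
echo '[[[0,0,-5,0,-2,0,1],[1,0,-45,0,-2,0,1],[3,0,-85,0,-2,0,1],[4,0,-125,0,-2,0,1],[5.5,0,-163,0,-2,0,1],[5.5,0,-163,0,-2,0,1]]]' | python3 steer.py
echo '[[[-15,0,-5,0,7,0,1],[-30,0,8,0,14,0,1],[-45,0,18,0,21,0,1],[-57.5,0,24.8,0,28,0,1],[-57.5,0,24.8,0,28,0,1],[-57.5,0,24.8,0,28,0,1],[-57.5,0,24.8,0,28,0,1],[-57.5,0,24.8,0,28,0,1],[-57.5,0,24.8,0,28,0,1]]]' | python3 steer.py
python3 m2.py
```

```text
time_s: 31.4
position: [0.6336, 0.0081, 0.3087]
tcp_rot: [[0.254, 0.946, -0.2], [0.726, -0.324, -0.607], [-0.639, 0.009, -0.769]]
force: [-0.5, -0.0, 0.7]
opening: 1.0
grasp_force: 0.0
time_s: 32.3
position: [0.6111, -0.05, 0.321]
tcp_rot: [[0.317, 0.946, -0.07], [0.925, -0.325, -0.196], [-0.208, -0.002, -0.978]]
force: [-0.6, 0.4, 0.2]
opening: 0.998
grasp_force: 0.0
149 [254, 251, 252] 150 [228, 218, 222] 151 [149, 141, 145] 152 [187, 175, 166] 153 [211, 198, 188] 154 [225, 214, 203] 213 [254, 253, 252] 214 [254, 253, 251] 215 [254, 253, 250] 216 [254, 252, 250] 217 [246, 229, 183] 218 [246, 203, 76] 219 [247, 201, 58] 220 [247, 200, 57] 221 [247, 200, 56] 222 [186, 129, 39] 223 [131, 90, 30] 224 [135, 105, 66] 225 [144, 130, 117] 226 [146, 136, 128] 227 [145, 136, 128] 228 [145, 135, 128] 229 [145, 135, 127] 230 [205, 193, 182] 231 [241, 234, 228] 232 [246, 241, 235] 233 [246, 240, 234] 241 [133, 125, 118] 242 [119, 111, 107] 243 [83, 79, 80] 244 [93, 87, 88] 245 [100, 92, 93] 246 [98, 90, 92] 247 [97, 90, 90] 
sil 152.3335862520367 243.470557564082 [(-0.1, np.float64(217.4)), (0,
[... 175 characters left out ...]
4 [226, 215, 205] 213 [254, 253, 252] 214 [254, 253, 251] 215 [254, 253, 250] 216 [254, 252, 250] 217 [244, 217, 161] 218 [245, 197, 56] 219 [247, 201, 58] 220 [247, 200, 57] 221 [247, 200, 56] 222 [186, 130, 38] 223 [131, 91, 30] 224 [137, 109, 70] 225 [145, 132, 120] 226 [145, 136, 128] 227 [146, 136, 128] 228 [145, 135, 127] 229 [144, 135, 128] 230 [205, 193, 182] 231 [241, 234, 227] 232 [246, 241, 235] 233 [245, 240, 233] 241 [134, 124, 117] 242 [117, 110, 105] 243 [82, 77, 79] 244 [94, 88, 89] 245 [100, 92, 93] 246 [98, 90, 92] 247 [98, 90, 91] 
sil 152.2017530676459 243.3075485422501 [(-0.1, np.float64(217.3)), (0, np.float64(221.8)), (0.1, np.float64(225.9)), (0.2, np.float64(229.7))]
```

The mark is now at 0.00 ± 0.02 rad, the gripper is clear, and the frame is seated in its stop. I hand in.

```bash
python3 -c "
from rig import bot
print(bot.hand_in())"
```

```text
the job is handed in; nothing more can be done
None
```

I handed the job in at about 32 s: the moulder is in its index stop, judged by the pull-in force at the handle and the camera fit. The die roll's start line faces up to within about 0.02 rad by the wrist camera. The roll is released, the gripper is clear, and I touched nothing else on the bench.

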